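Fit the grinding capsule on the mill's splined drive

ROBOT

A 6-joint arm with a two-finger parallel gripper is mounted at the origin on a cart in front of the work surface, level with it; the furniture and walls round the work are solid. World frame = base frame: x ahead of the robot, y to its left, z up, the work surface at z = 0. Lengths are in mm, angles in rad, forces in N, time in s.
With the tool pointing down it reaches from about 350 to 775 mm from the base axis. Payload 7.3 kg.
Tool frame: the origin (TCP) lies on the front face of the gripper's body, between the roots of the fingers; the fingertips stand 66 mm ahead of it and the grasp point (between the pads) lies 47 mm ahead of it (bot.tip_extent is the distance from the TCP to the fingertips, in mm); z points along the fingers, y is the line along which they close (so a half turn about z gives the same grasp; the last joint's range is limited). The gripper opens to 92 mm and grips with 3 to 60 N. Pads are 19 mm wide; open, the fingers measure 130 mm over their backs; the gripper's body (75 mm by 190 mm) begins 47 mm behind the grasp point.
Start: joints at [1.031, 0.342, 1.524, -0, 1.275, -0.146], TCP at [201.427, 484.836, 292.241] pointing down, gripper open.
Joint ranges: [-2.53, 2.53], [-0.77, 2.02], [0.04, 2.7], [-1, 4.14], [0.28, 2.66], [-3.11, 3.11]. Speed limits (rad/s): [2.57, 2.57, 3.14, 3.14, 3.14, 3.14].

INTERFACE

Orientations are given as [roll, pitch, yaw] about the fixed x, y, z axes, in that order (R = Rz(yaw) Ry(pitch) Rx(roll)).
In Python, from plant import readout, viewer, order, bot gives the robot as it stands.
- The arm moves only by the shell command python3 -m creep 'ROWS'. ROWS is text: rows parted by semicolons, each of 7 numbers parted by spaces: the shift along the world's x, y, z in m, then the turn, a rotation vector about the world's x, y, z in rad, then the opening in per cent of the stroke, from 0 (shut) to 100 (fully open). A call has 1 to 8 rows; each row shifts and turns the commanded pose from where the row before left it; what a row does not reach is not made up. A row lasts 1/12 s, in which the tool goes at most 41.7 mm and 7.16 degrees, less where a joint would pass 70% of its speed; a pose out of reach is approached as far as the arm can. A call is refused whole if a number of a shift passes 0.0417 or a number of a turn 0.125, either way. A call with a gripper value outside its range is refused whole. The fingers move at their own pace and stop on an object; the grip force is fixed at half the most. Time passes only in rows, so rows that do not move let the fingers close. It gives the time, the measured TCP pose, the force, the opening and the grip force at its end, in the units of the state.
- readout.get_obs(): the state, without advancing time (a new reading comes with each control period).
- viewer.capture(name): name is "scene" or "top"; returns the picture (420x560x3 uint8, red, green, blue); there is no depth.
- viewer.camera_info(name): a dict with "fx", "fy", "cx", "cy" (pixels), "origin" and "rotation" of the camera in the world. Camera axes: x right, y up, looking along -z (the intrinsics and any distortion apply to the point x, -y, -z); pixel columns grow to the right and rows downward; lengths in mm; the calibration is good to about 2 mm. A picture is of the moment at which its call begins. camera_info takes no time and is no camera call.
- order.close_job(): hands the job in; it is judged then, once.
The state is a dict: "time": time; "joint_positions": joint angles; "dq": joint speeds; "tau": joint torques, N m; "tool_pos": TCP position; "tcp_rot": TCP orientation; "contact_force": force on the tool from outside, world axes, zero at the start; "moment": the same for the moment, N m; "grip_width": finger opening in mm; "finger_force": force on a finger pad.
Only numpy, scipy, OpenCV 4.12 (cv2) and the standard library are available. Lean on these libraries where they do the work, as an engineer would, in place of code of your own. Each camera call takes 0.05 s, during which the arm holds its last target. There are 200 camera calls.

TASK

Fit the grinding capsule onto the mill's splined drive. It lies on its side: stand it upright on its orange foot on the bench and let go, then take it afresh from above by the stem, turn it until the four grooves in its foot line up with the four teeth of the drive shaft, and slide it fully home so that the brass spring button is pushed in on the way and pops out again in a window of the foot. Let go, and leave the other things on the bench where they are.

Things in the scene. Friction and masses are not known exactly. Their poses are not given: they have to be found in the camera images.
- capsule: grinding capsule, 106 mm long, 220 g: orange square foot 56 x 56 x 46 mm (tall), a square steel stem on it, blue cap at the end. Origin: centre of the foot's underside; z runs from the foot along the stem to the cap; x, y square to the faces of foot and stem. Fits the drive in any quarter turn. At the start it lies on a face of the foot, z level, its axis 28 mm above the bench.
- capsule_stem (a point): middle of the capsule's stem, on its axis, 76 mm from the foot's underside; the stem is 24 x 24 mm and runs from 46 mm (the foot's shoulder) to 106 mm, the last 10 mm being the blue cap; axes as the capsule's
- capsule_window (a point): middle of the window in the capsule's +x face (each of the four faces has one), 12 mm above the foot's underside, 28 mm off the axis; 11.6 mm wide, 9 mm tall, through a wall 5.8 mm thick; axes as the capsule's
- capsule_bore (a point): mouth of the bore, centre of the foot's underside; bore 42 mm deep: a core hole 28.6 mm across and four grooves 11.6 mm wide reaching 22.2 mm from the axis, along +x, -x, +y, -y of the capsule (mid-face, each face marked with a white line along the axis)
- mill_base: white drive base of the mill, fixed to the bench: 140 x 140 mm, top 48 mm high, dial and switch on its front (-x) face; origin at the centre of its underside, z up
- drive_seat (a point): centre of the round steel drive plate's top (74 mm across, 54 mm above the bench), on the shaft axis, where the foot's underside must rest; z up, x and y along the teeth. Four teeth, 8 mm wide, 26 mm tall, reach 21 mm from the axis, each with a white mark at the plate's rim. They enter the grooves within about 4 degrees of alignment.
- shaft_tip (a point): top of the steel drive shaft, 42 mm above the seat: core 26 mm across, its last 6 mm a cone down to 18 mm. The core enters the bore first; the teeth meet the foot 26 mm above the seat. The shaft stands at any angle to the base and is held by its gearbox (it turns only above 0.6 N m). Axes as drive_seat
- snap_button (a joint): brass domed spring button in the outer face of the tooth along +x of drive_seat, 12 mm above the seat, 2.9 mm proud; value in m: 0 = fully out, grows as it is pressed in (1.8 N at first, about 4 N when flush). The foot's lower edge presses it in as the capsule slides down (a few newtons of push); it springs out into a window when the capsule is home.
- tip_box: red pipette tip box, 70 x 112 x 60 mm, loose bystander; origin at the centre of its underside
- jar_a: small clear glass jar, 44 mm across, 42 mm tall, loose bystander; origin at the centre of its underside
- stain_bottle: small brown bottle with blue cap, 34 mm across, 74 mm tall, loose bystander; origin at the centre of its underside
- dish_b: flat lidded dish, 66 mm across, 15 mm tall, loose bystander; origin at the centre of its underside
- objective_can_b: grey screw canister, 39 mm across, 56 mm tall, loose bystander; origin at the centre of its underside
There are look-alikes about, which are no part of the job. Leave any green look-alike of the capsule alone.

How it is judged:
By the outcome, as a careful person would: the job done as asked, in the order asked, and still so for the second after the job is handed in, with the robot touching nothing.
It also fails if it takes over 54 s, if anything falls off the work surface, if the arm or the gripper's body presses on something with over 40 N, if the wrist force passes 120 N, or if a joint passes its speed limit or range.

## Working session

There is one attempt and no reset: what is moved stays moved. The work goes in short steps, Python scripts to look and compute and a shell command to move; the robot and the scene stay as the last step left them, time stands still between calls to the robot, and variables do not carry over. Pictures are saved under pics/ and viewed, at most 10 in all, crops included, and the job is handed in when it is done.

```bash
mkdir -p pics; ls; python3 - <<'E'
from plant import readout, viewer
import cv2
print(readout.get_obs())
for n in("scene","top"):
    im=viewer.capture(n);cv2.imwrite(f"pics/{n}0.png",im[:,:,::-1]);print(viewer.camera_info(n))
E
```

```text
pics
{'time': 0.0, 'joint_positions': array([ 1.03101656e+00,  3.42713311e-01,  1.52500743e+00,  1.92124320e-05,
        1.27538112e+00, -1.46011289e-01]), 'dq': array([-0.00162127, -0.00097962,  0.00155114,  0.00021838, -0.00024107,
        0.00031532]), 'tau': array([ 6.90835941e-05, -4.31248283e+01, -2.44219923e+01,  7.16757146e-02,
        5.59485052e-02, -1.42291224e-04]), 'tool_pos': array([201.25258742, 484.57034915, 291.55311073]), 'tcp_rot': array([-3.14010218e+00, -2.37755749e-04,  2.74781839e+00]), 'contact_force': array([ 0.67936665, -0.31263323,  0.32663604]), 'moment': array([-0.04366128,  0.00386656, -0.03687191]), 'finger_force': 0.0, 'grip_width': 91.91101636896121}
{'fx': 497.07689671138235, 'fy': 497.07689671138235, 'cx': 278.6576033216616, 'cy': 198.24796653439032, 'origin': array([-279.03834781, -776.0360541 ,  897.15065508]), 'rotation': array([ 0.94780276,  0.00981356, -0.80693846])}
{'fx': 412.9301358372831, 'fy': 412.9301358372831, 'cx': 282.41542747902383, 'cy': 199.23820995513697, 'origin': array([ 406.48833751,   48.91388538, 1523.95864221]), 'rotation': array([ 0.11126401, -0.01365987, -1.58120401])}
```

View pics/scene0.png

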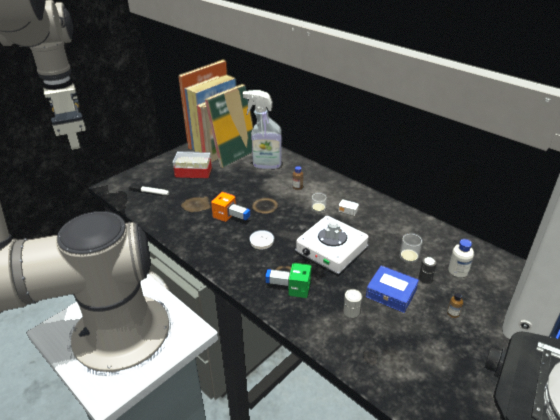

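View pics/top0.png

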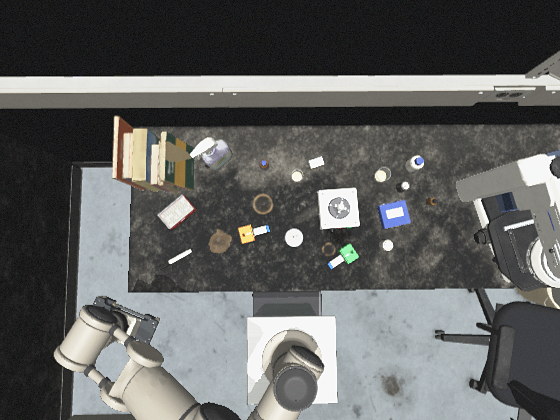

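Candidates: the orange capsule with a blue cap at top (247,234) / scene (224,206), and the green look-alike at top (349,254) / scene (300,280). I choose the orange one. Next, one close crop of the capsule and the drive from both cameras.

```bash
cat > h.py <<'E'
import numpy as np, cv2
from scipy.spatial.transform import Rotation as R
from plant import viewer, readout
def cam(n):
    c=viewer.camera_info(n); return c,R.from_euler('xyz',c['rotation']).as_matrix()
def back(n,u,v,z):
    c,M=cam(n); d=M@np.array([(u-c['cx'])/c['fx'],-(v-c['cy'])/c['fy'],-1]); o=c['origin']
    return o+d*(z-o[2])/d[2]
def proj(n,p):
    c,M=cam(n); q=M.T@(np.asarray(p,float)-c['origin'])
    return np.array([c['cx']+c['fx']*q[0]/-q[2], c['cy']+c['fy']*q[1]/q[2]])
def crop(im,u,v,w,h,s):
    return cv2.resize(im[v:v+h,u:u+w,::-1],None,fx=s,fy=s,interpolation=cv2.INTER_CUBIC)
def shot(n): return viewer.capture(n)
E
python3 - <<'E'
from h import *
t=shot("top");s=shot("scene")
a=[crop(t,228,215,50,37,8),crop(t,314,184,50,37,8),crop(s,205,185,50,37,8),crop(s,295,215,75,55,16/3)]
a=[cv2.resize(i,(400,296)) for i in a]
cv2.imwrite("pics/c1.png",np.vstack([np.hstack(a[:2]),np.hstack(a[2:])]))
E
```

```text
(no output)
```

View pics/c1.png

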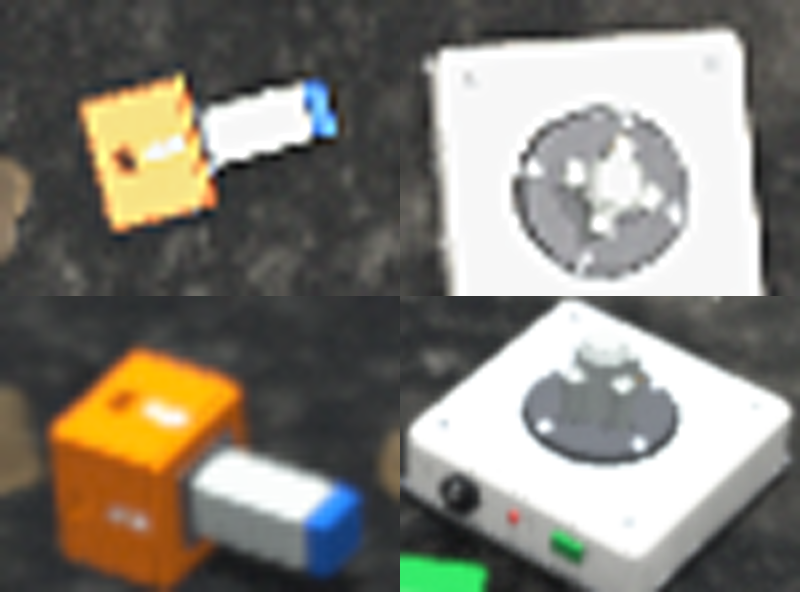

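The crop shows the orange foot (top corners at about (80,103), (183,75), (215,207), (118,232)) and the cap end at about (335,135)-(310,82). It also shows the four rim marks of the drive at (628,120), (535,168), (673,213), (585,262).

```bash
cat > m.py <<'E'
from h import *
f=lambda x,y,u,v,s:((x+.5)/s-.5+u,(y+.5)/s-.5+v)
P=[back("top",*f(x,y,228,215,8),56)[:2] for x,y in[(80,103),(183,75),(215,207),(118,232)]]
P=np.array(P);print("foot",P.round(1),"ctr",P.mean(0).round(1))
print("edges",[np.linalg.norm(P[i]-P[(i+1)%4]).round(1) for i in range(4)])
C=back("top",*f((312+336)/2,(82+135)/2,228,215,8),40)[:2];print("capend",C)
ax=C-P[[0,3]].mean(0);print("axis ang",np.degrees(np.arctan2(ax[1],ax[0])),np.linalg.norm(ax))
e=P[[1,2]].mean(0)-P[[0,3]].mean(0);print("foot ang",np.degrees(np.arctan2(e[1],e[0])))
w=P[0]-P[3];print("side ang-90",np.degrees(np.arctan2(w[1],w[0]))-90)
for n,L,u,v,s,x0,y0 in(("top",[(628,120),(673,213),(585,262),(535,168)],314,184,8,400,0),("scene",[(545,426),(640,444)],295,215,16/3,400,296)):
    Q=np.array([back(n,*f(x-x0,y-y0,u,v,s),54)[:2] for x,y in L]);print(n,Q.round(1),Q.mean(0).round(1))
    if n=="top":
        print("mark ang",[np.degrees(np.arctan2(*(q-Q.mean(0))[::-1])).round(1) for q in Q],[np.linalg.norm(q-Q.mean(0)).round(1) for q in Q])
    else: print(np.degrees(np.arctan2(*(Q[1]-Q[0])[::-1])))
# plate ellipse in both
Q=[back("top",*f(x-400,y,314,184,8),54) for x,y in((513,190),(688,190),(600,104),(600,278))];print("plate",np.round(Q,1)[:,:2],np.mean(Q,0))
Q=[back("scene",*f(x-400,y-296,295,215,16/3),54) for x,y in((523,411),(679,411),(602,465),(602,362))];print("plate sc",np.round(Q,1)[:,:2])
# scene: foot top face
Q=np.array([back("scene",*f(x,y-296,205,185,8),56)[:2] for x,y in((50,430),(142,348),(243,382),(160,475))]);print("foot sc",Q.round(1),Q.mean(0))
E
python3 m.py
```

```text
foot [[471.1 187.2]
 [483.1 141.6]
 [424.6 127.6]
 [414.1 170.4]] ctr [448.2 156.7]
edges [np.float64(47.2), np.float64(60.1), np.float64(44.1), np.float64(59.5)]
capend [468.29038544  79.48453975]
axis ang -75.5038691464466 102.57993120690722
foot ang -75.72255695242622
side ang-90 -73.54678758348751
top [[ 571.1 -187.1]
 [ 529.  -206.1]
 [ 507.4 -166.1]
 [ 549.8 -144.7]] [ 539.3 -176. ]
mark ang [np.float64(-19.2), np.float64(-108.9), np.float64(162.8), np.float64(71.5)] [np.float64(33.6), np.float64(31.8), np.float64(33.4), np.float64(33.0)]
scene [[ 508.1 -166.3]
 [ 529.2 -208.4]] [ 518.6 -187.4]
-63.43280324906362
plate [[ 540.  -134.6]
 [ 539.3 -213.1]
 [ 578.4 -174.6]
 [ 500.2 -172.6]] [ 539.46948092 -173.77098068   54.        ]
plate sc [[ 509.5 -151.1]
 [ 561.8 -207.1]
 [ 504.6 -204.7]
 [ 565.9 -155.5]]
foot sc [[416.5 172.4]
 [473.2 187.3]
 [484.1 143.7]
 [425.7 122.9]] [449.90345698 156.58778495]
```

```bash
python3 -m creep '0.0168 -0.0257 -0.004 0 0 -0.115 100;0.0168 -0.0257 -0.004 0 0 -0.115 100;0.0168 -0.0257 -0.004 0 0 -0.115 100;0.0168 -0.0257 -0.004 0 0 -0.115 100;0.0168 -0.0257 -0.004 0 0 -0.115 100;0.0168 -0.0257 -0.004 0 0 -0.115 100;0.0168 -0.0257 -0.004 0 0 -0.115 100;0.0168 -0.0257 -0.004 0 0 -0.115 100'
python3 -m creep '0.0168 -0.0257 -0.01 0.095 0.025 0 100;0.0168 -0.0257 -0.01 0.095 0.025 0 100;0.0168 -0.0257 -0.01 0.095 0.025 0 100;0.0168 -0.0257 -0.01 0.095 0.025 0 100;0.0168 -0.0257 -0.01 0.095 0.025 0 100;0.0168 -0.0257 -0.01 0.095 0.025 0 100;0.0168 -0.0257 -0.01 0.095 0.025 0 100;0.0168 -0.0257 -0.01 0.095 0.025 0 100'
cat > st.py <<'E'
from h import *
def st():
    o=readout.get_obs();M=R.from_euler('xyz',o['tcp_rot']).as_matrix()
    print("t",round(float(o['time']),2),"tcp",o['tool_pos'].round(1),"q",o['joint_positions'].round(2),"F",o['contact_force'].round(1),"w",round(float(o['grip_width']),1),o['finger_force'])
    print("grasp",(o['tool_pos']+47*M[:,2]).round(1),"z",M[:,2].round(3),"y",M[:,1].round(3),"rpy",np.degrees(o['tcp_rot']).round(1))
    return o,M
if __name__=="__main__": st()
E
python3 st.py
```

```text
time: 0.87
tool_pos: [336.3, 277.9, 260.1]
tcp_rot: [3.141, -0.0, 1.822]
contact_force: [0.5, 0.3, -0.5]
grip_width: 92.0
finger_force: 0.0
time: 1.53
tool_pos: [470.3, 73.0, 180.5]
tcp_rot: [3.139, -0.785, 1.829]
contact_force: [1.4, 0.9, 0.8]
grip_width: 91.8
finger_force: 0.0
t 1.53 tcp [470.3  73.  180.5] q [-0.34  0.57  1.75  0.64  1.38 -0.9 ] F [1.4 0.9 0.8] w 91.8 0.0
grasp [461.9 105.2 147.3] z [-0.178  0.684 -0.707] y [0.967 0.253 0.002] rpy [179.9 -45.  104.8]
```

```bash
python3 -m creep '0 0 -0.025 0 0 0 100;0 0 -0.025 0 0 0 100;0 0 -0.025 0 0 0 100;0 0 -0.020 0 0 0 100;0.0005 0 -0.015 0 0 0 100;0 0 -0.009 0 0 0 100;0 0 0 0 0 0 100'; python3 st.py
python3 - <<'E'
from h import *
t=shot("top");s=shot("scene")
cv2.imwrite("pics/c2.png",np.hstack([crop(t,220,195,80,75,5),crop(s,195,160,80,75,5)]))
E
```

```text
time: 2.12
tool_pos: [469.3, 75.0, 60.2]
tcp_rot: [-3.137, -0.782, 1.825]
contact_force: [-1.0, 0.5, 0.2]
grip_width: 91.8
finger_force: 0.0
t 2.12 tcp [469.3  75.   60.2] q [-0.33  0.77  1.8   0.69  1.17 -1.06] F [-1.   0.5  0.2] w 91.8 0.0
grasp [460.7 107.1  26.9] z [-0.182  0.681 -0.709] y [ 0.967  0.255 -0.003] rpy [-179.7  -44.8  104.6]
```

View pics/c2.png

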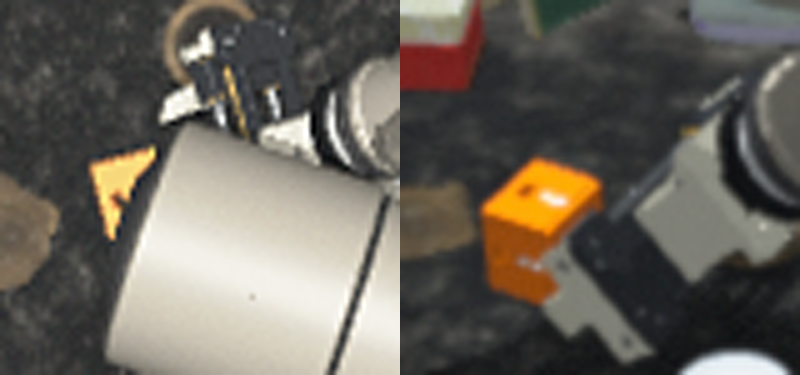

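The gripper straddles the stem and the capsule hasn't moved (foot at scene crop (540,225)). Closing.

```bash
python3 -m creep '0 0 0 0 0 0 0;0 0 0 0 0 0 0;0 0 0 0 0 0 0;0 0 0 0 0 0 0;0 0 0 0 0 0 0;0 0 0 0 0 0 0;0 0 0 0 0 0 0;0 0 0 0 0 0 0'; python3 st.py
```

```text
time: 2.88
tool_pos: [469.8, 74.9, 61.7]
tcp_rot: [-3.141, -0.781, 1.828]
contact_force: [-0.4, -0.0, -0.1]
grip_width: 42.9
finger_force: 0.0
t 2.88 tcp [469.8  74.9  61.7] q [-0.33  0.77  1.8   0.69  1.17 -1.06] F [-0.4 -0.  -0.1] w 42.9 0.0
grasp [461.4 106.9  28.3] z [-0.18   0.681 -0.71 ] y [ 0.967  0.255 -0.001] rpy [-179.9  -44.7  104.7]
```

```bash
python3 -m creep '0 0 0 0 0 0 0;0 0 0 0 0 0 0;0 0 0 0 0 0 0;0 0 0 0 0 0 0;0 0 0 0 0 0 0;0 0 0 0 0 0 0'; python3 -m creep '0 0 0.005 0 0 0 0;0 0 0.010 0 0 0 0;0 0 0.015 0 0 0 0;0 0 0.015 0 0 0 0;0 0 0.015 0 0 0 0;0 0 0.010 0 0 0 0;0 0 0 0 0 0 0'; python3 st.py
```

```text
time: 3.38
tool_pos: [469.8, 75.0, 61.6]
tcp_rot: [-3.141, -0.781, 1.828]
contact_force: [-0.2, 0.1, -0.7]
grip_width: 23.7
finger_force: 30.0
time: 3.97
tool_pos: [470.6, 74.7, 133.7]
tcp_rot: [3.138, -0.779, 1.831]
contact_force: [0.9, -0.6, -3.1]
grip_width: 24.3
finger_force: 30.0
t 3.97 tcp [470.6  74.7 133.7] q [-0.33  0.64  1.78  0.65  1.29 -0.96] F [ 0.9 -0.6 -3.1] w 24.3 29.986811529379338
grasp [462.3 106.7 100.3] z [-0.177  0.68  -0.712] y [0.967 0.255 0.003] rpy [179.8 -44.6 104.9]
```

```bash
python3 -m creep '-0.0009 0.0035 0.0033 -0.1012 -0.0267 0 0;-0.001 0.0039 0.0029 -0.1012 -0.0267 0 0;-0.0011 0.0041 0.0025 -0.1012 -0.0267 0 0;-0.0011 0.0043 0.002 -0.1012 -0.0267 0 0;-0.0012 0.0045 0.0015 -0.1012 -0.0267 0 0;-0.0012 0.0047 0.001 -0.1012 -0.0267 0 0;-0.0012 0.0047 0.0005 -0.1012 -0.0267 0 0;-0.0013 0.0048 0 -0.1012 -0.0267 0 0'
python3 -m creep '-0.0012 0.0047 -0.0005 -0.1012 -0.0267 0 0;-0.0012 0.0047 -0.001 -0.1012 -0.0267 0 0;-0.0012 0.0045 -0.0015 -0.1012 -0.0267 0 0;-0.0011 0.0043 -0.002 -0.1012 -0.0267 0 0;-0.0011 0.0041 -0.0025 -0.1012 -0.0267 0 0;-0.001 0.0039 -0.0029 -0.1012 -0.0267 0 0;-0.0009 0.0035 -0.0033 -0.1012 -0.0267 0 0;0 0 0 0 0 0 0'
python3 st.py; python3 - <<'E'
from h import *
t=shot("top");s=shot("scene")
cv2.imwrite("pics/c3.png",np.hstack([crop(t,220,195,80,75,5),crop(s,195,145,80,75,5)]))
E
```

```text
time: 4.63
tool_pos: [460.6, 109.7, 145.6]
tcp_rot: [3.141, 0.061, 1.828]
contact_force: [-1.1, 1.1, -2.0]
grip_width: 24.0
finger_force: 30.0
time: 5.3
tool_pos: [451.6, 140.6, 129.0]
tcp_rot: [-3.134, 0.793, 1.836]
contact_force: [-1.2, -0.1, -2.9]
grip_width: 23.9
finger_force: 30.0
t 5.3 tcp [451.6 140.6 129. ] q [ 0.51  0.64  1.81 -0.87  1.13  0.81] F [-1.2 -0.1 -2.9] w 23.9 29.987763231620193
grasp [460.  108.2  96. ] z [ 0.18  -0.689 -0.702] y [ 0.966  0.258 -0.005] rpy [-179.6   45.4  105.2]
```

View pics/c3.png

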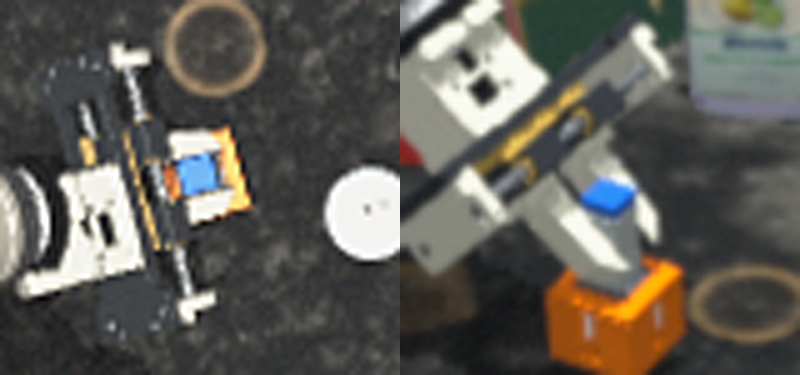

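The capsule hangs upright: cap at crop (198,172) top and (608,197) scene, foot level. I'll lower it until it touches.

```bash
python3 -m creep '0 0 -0.005 0 0 0 0;0 0 -0.006 0 0 0 0;0 0 -0.004 0 0 0 0;0 0 -0.001 0 0 0 0;0 0 0 0 0 0 0' ; python3 -m creep '0 0 -0.001 0 0 0 0;0 0 -0.001 0 0 0 0;0 0 0 0 0 0 0'; python3 -m creep '0 0 -0.001 0 0 0 0;0 0 -0.001 0 0 0 0;0 0 0 0 0 0 0';python3 st.py
```

```text
time: 5.82
tool_pos: [453.2, 138.6, 115.5]
tcp_rot: [-3.142, 0.788, 1.827]
contact_force: [0.8, -0.6, -2.5]
grip_width: 24.0
finger_force: 30.0
time: 6.07
tool_pos: [453.2, 139.1, 113.7]
tcp_rot: [3.141, 0.789, 1.827]
contact_force: [0.1, -0.3, -3.7]
grip_width: 24.2
finger_force: 30.0
time: 6.32
tool_pos: [453.1, 139.2, 111.5]
tcp_rot: [3.141, 0.789, 1.828]
contact_force: [0.2, -0.5, -2.7]
grip_width: 23.7
finger_force: 30.0
t 6.32 tcp [453.1 139.2 111.5] q [ 0.5   0.67  1.82 -0.88  1.1   0.85] F [ 0.2 -0.5 -2.7] w 23.7 29.986591637134552
grasp [461.6 106.9  78.4] z [ 0.181 -0.686 -0.705] y [0.967 0.255 0.   ] rpy [180.   45.2 104.7]
```

```bash
python3 -m creep '0 0 -0.001 0 0 0 0;0 0 -0.0005 0 0 0 0;0 0 0 0 0 0 0' ; python3 -m creep '0 0 -0.001 0 0 0 0;0 0 0 0 0 0 0;0 0 0 0 0 0 0'; python3 st.py
```

```text
time: 6.57
tool_pos: [453.1, 139.2, 110.1]
tcp_rot: [3.141, 0.789, 1.828]
contact_force: [-0.0, -0.4, -2.8]
grip_width: 24.0
finger_force: 30.0
time: 6.82
tool_pos: [453.2, 139.1, 109.1]
tcp_rot: [3.141, 0.789, 1.828]
contact_force: [-1.4, -0.4, -2.6]
grip_width: 24.1
finger_force: 30.0
t 6.82 tcp [453.2 139.1 109.1] q [ 0.5   0.67  1.82 -0.89  1.1   0.85] F [-1.4 -0.4 -2.6] w 24.1 29.98659093864262
grasp [461.7 106.9  76. ] z [ 0.181 -0.686 -0.705] y [0.967 0.254 0.   ] rpy [180.   45.2 104.7]
```

```bash
python3 -m creep '0 0 -0.001 0 0 0 0;0 0 0 0 0 0 0' ; python3 -m creep '0 0 -0.001 0 0 0 0;0 0 0 0 0 0 0'; python3 -m creep '0 0 -0.0005 0 0 0 0;0 0 0 0 0 0 0'; python3 st.py
```

```text
time: 6.98
tool_pos: [453.2, 139.2, 108.2]
tcp_rot: [3.141, 0.789, 1.828]
contact_force: [-0.1, -0.2, -0.3]
grip_width: 24.0
finger_force: 30.0
time: 7.15
tool_pos: [453.2, 139.2, 108.1]
tcp_rot: [3.14, 0.79, 1.827]
contact_force: [-3.1, 2.7, 5.8]
grip_width: 23.8
finger_force: 30.0
time: 7.32
tool_pos: [453.2, 139.2, 108.1]
tcp_rot: [3.14, 0.791, 1.826]
contact_force: [-4.4, 2.4, 10.3]
grip_width: 23.8
finger_force: 30.0
t 7.32 tcp [453.2 139.2 108.1] q [ 0.51  0.68  1.82 -0.89  1.09  0.86] F [-4.4  2.4 10.3] w 23.8 29.987449070904404
grasp [461.7 106.9  75.1] z [ 0.182 -0.687 -0.703] y [0.967 0.254 0.001] rpy [179.9  45.3 104.6]
```

```bash
python3 -m creep '0 0 0.0005 0 0 0 0;0 0 0 0 0 0 70;0 0 0 0 0 0 70;0 0 0 0 0 0 70;0 0 0 0 0 0 70;0 0 0 0 0 0 70;0 0 0 0 0 0 70;0 0 0 0 0 0 70'; python3 -m creep '-0.001 0.004 0.0041 0 0 0 70;-0.0025 0.0096 0.0099 0 0 0 70;-0.0043 0.0165 0.017 0 0 0 70;-0.0043 0.0165 0.017 0 0 0 70;-0.0043 0.0165 0.017 0 0 0 70;-0.0043 0.0165 0.017 0 0 0 70;-0.0043 0.0165 0.017 0 0 0 70;0 0 0 0 0 0 70'
python3 st.py; python3 - <<'E'
from h import *
t=shot("top");s=shot("scene")
cv2.imwrite("pics/c4.png",np.hstack([crop(t,240,205,50,50,8),crop(s,200,160,50,50,8)]))
E
```

```text
time: 7.98
tool_pos: [453.2, 139.1, 107.1]
tcp_rot: [3.141, 0.789, 1.828]
contact_force: [-0.3, -0.0, -0.8]
grip_width: 63.2
finger_force: 0.0
time: 8.65
tool_pos: [428.5, 238.4, 209.3]
tcp_rot: [3.133, 0.786, 1.825]
contact_force: [-0.3, 0.2, -0.0]
grip_width: 64.3
finger_force: 0.0
t 8.65 tcp [428.5 238.4 209.3] q [ 0.69  0.57  1.62 -0.72  1.39  0.73] F [-0.3  0.2 -0. ] w 64.3 0.0
grasp [437.3 206.4 176.1] z [ 0.186 -0.683 -0.707] y [0.966 0.257 0.006] rpy [179.5  45.  104.5]
```

View pics/c4.png

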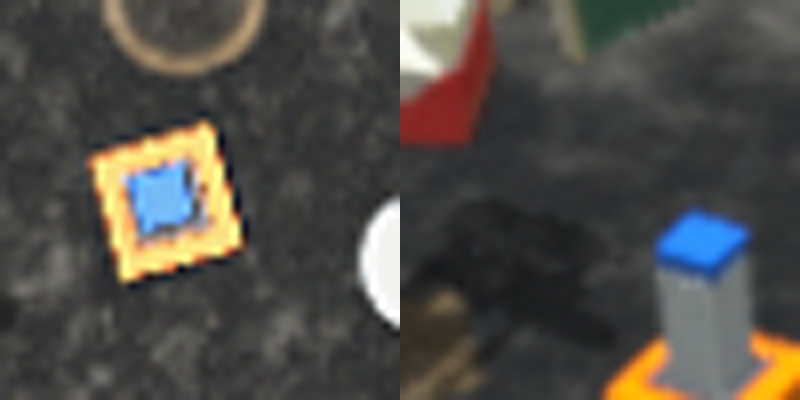

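The capsule stands upright and free: shoulder corners at top crop (90,158), (208,121), (243,244), (125,283), cap centre at about (161,197).

```bash
python3 - <<'E'
from h import *
f=lambda x,y,u,v,s:((x+.5)/s-.5+u,(y+.5)/s-.5+v)
P=np.array([back("top",*f(x,y,240,205,8),46)[:2] for x,y in((90,158),(208,121),(243,244),(125,283))])
print(P.round(1),P.mean(0))
for i in range(4):
    e=P[(i+1)%4]-P[i];print(np.linalg.norm(e).round(1),(np.degrees(np.arctan2(e[1],e[0]))%90).round(1))
print(back("top",*f(161,197,240,205,8),106))
print(back("scene",*f(704-400,239,200,160,8),106))
E
```

```text
[[482.3 140.9]
 [498.3  88.1]
 [443.3  72.8]
 [426.5 125.4]] [462.58171471 106.82149802]
55.2 16.9
57.1 15.5
55.2 17.7
57.8 15.5
[462.19040852 106.82273452 106.        ]
[462.94861561 104.80206563 106.        ]
```

```bash
python3 -m creep '0.0042 -0.0164 0.0007 0.0951 0.025 0 70;0.0042 -0.0164 0.0007 0.0951 0.025 0 70;0.0042 -0.0164 0.0007 0.0951 0.025 0 70;0.0042 -0.0164 0.0007 0.0951 0.025 0 70;0.0042 -0.0164 0.0007 0.0951 0.025 0 70;0.0042 -0.0164 0.0007 0.0951 0.025 0 70;0.0042 -0.0164 0.0007 0.0951 0.025 0 70;0.0042 -0.0164 0.0007 0.0951 0.025 0 70'; python3 -m creep '0 0 0 0 0 0 70;0 0 0 0 0 0 70'; python3 st.py
```

```text
time: 9.42
tool_pos: [461.3, 102.5, 211.3]
tcp_rot: [3.141, -0.002, 1.827]
contact_force: [-0.1, 0.1, -0.5]
grip_width: 63.6
finger_force: 0.0
time: 9.58
tool_pos: [461.5, 101.4, 210.9]
tcp_rot: [-3.14, 0.003, 1.821]
contact_force: [0.2, -0.2, 0.1]
grip_width: 64.3
finger_force: 0.0
t 9.58 tcp [461.5 101.4 210.9] q [ 0.06  0.34  1.78 -0.    1.02 -0.19] F [ 0.2 -0.2  0.1] w 64.3 0.0
grasp [461.5 101.3 163.9] z [-0.001 -0.003 -1.   ] y [ 0.969  0.248 -0.002] rpy [-179.9    0.2  104.4]
```

```bash
python3 -m creep '0.0008 0.0053 0 0 0 0.007 70;0 0 -0.02 0 0 0 70;0 0 -0.025 0 0 0 70;0 0 -0.025 0 0 0 70;0 0 -0.012 0 0 0 70;0 0 -0.006 0 0 0 70;0 0 0 0 0 0 70;0 0 0 0 0 0 0'; python3 st.py;  python3 -m creep '0 0 0 0 0 0 0;0 0 0 0 0 0 0;0 0 0 0 0 0 0;0 0 0 0 0 0 0;0 0 0 0 0 0 0;0 0 0 0 0 0 0;0 0 0 0 0 0 0;0 0 0 0 0 0 0';python3 st.py
```

```text
time: 10.25
tool_pos: [462.4, 110.5, 123.9]
tcp_rot: [3.141, 0.003, 1.837]
contact_force: [-0.6, 0.2, 0.2]
grip_width: 61.3
finger_force: 0.0
t 10.25 tcp [462.4 110.5 123.9] q [ 0.07  0.47  1.87 -0.    0.8  -0.19] F [-0.6  0.2  0.2] w 61.3 0.0
grasp [462.5 110.3  76.9] z [ 0.001 -0.003 -1.   ] y [0.965 0.263 0.   ] rpy [180.    0.2 105.2]
time: 10.92
tool_pos: [462.4, 109.3, 123.7]
tcp_rot: [-3.142, 0.002, 1.835]
contact_force: [0.2, -0.5, 0.1]
grip_width: 23.9
finger_force: 30.0
t 10.92 tcp [462.4 109.3 123.7] q [ 0.07  0.47  1.87 -0.    0.8  -0.19] F [ 0.2 -0.5  0.1] w 23.9 29.999650418758392
grasp [462.5 109.2  76.7] z [ 0.001 -0.002 -1.   ] y [ 0.965  0.261 -0.   ] rpy [-1.800e+02  1.000e-01  1.051e+02]
```

```bash
python3 -m creep '0 0 0.005 0 0 0 0;0 0 0.015 0 0 0 0;0 0 0.02 0 0 0 0;0 0 0.02 0 0 0 0;0 0 0.02 0 0 0 0;0 0 0.02 0 0 0 0;0 0 0.015 0 0 0 0;0 0 0.005 0 0 0 0'; python3 -m creep '0.0035 -0.013 0 0 0 -0.0488 0;0.0064 -0.0238 0 0 0 -0.0488 0;0.0064 -0.0238 0 0 0 -0.0488 0;0.0064 -0.0238 0 0 0 -0.0488 0;0.0064 -0.0238 0 0 0 -0.0488 0;0.0064 -0.0238 0 0 0 -0.0488 0;0.0064 -0.0238 0 0 0 -0.0488 0;0.0064 -0.0238 0 0 0 -0.0488 0'; python3 -m creep '0.0064 -0.0238 0 0 0 -0.0488 0;0.0064 -0.0238 0 0 0 -0.0488 0;0.0064 -0.0238 0 0 0 -0.0488 0;0.0064 -0.0225 0 0 0 -0.0488 0;0.003 -0.012 0 0 0 0 0;0 0 0 0 0 0 0;0 0 0 0 0 0 0'
python3 st.py; python3 - <<'E'
from h import *
t=shot("top");s=shot("scene")
cv2.imwrite("pics/c5.png",np.hstack([crop(t,304,170,50,60,8),crop(s,290,170,66,80,6)[:480,:396]]))
E
```

```text
time: 11.58
tool_pos: [463.3, 109.4, 246.2]
tcp_rot: [3.137, 0.003, 1.835]
contact_force: [0.9, 0.1, -2.6]
grip_width: 23.9
finger_force: 30.0
time: 12.25
tool_pos: [510.7, -71.4, 243.0]
tcp_rot: [-3.141, 0.002, 1.442]
contact_force: [0.3, 0.8, -3.1]
grip_width: 23.8
finger_force: 30.0
time: 12.83
tool_pos: [539.0, -176.0, 242.9]
tcp_rot: [-3.14, 0.002, 1.249]
contact_force: [-1.3, 0.2, -3.4]
grip_width: 24.1
finger_force: 30.0
t 12.83 tcp [ 539.  -176.   242.9] q [-0.45  0.46  1.48 -0.    1.2  -0.13] F [-1.3  0.2 -3.4] w 24.1 29.999701380729675
grasp [ 538.9 -176.1  195.9] z [-0.002 -0.001 -1.   ] y [ 0.949 -0.316 -0.002] rpy [-1.799e+02  1.000e-01  7.160e+01]
```

View pics/c5.png

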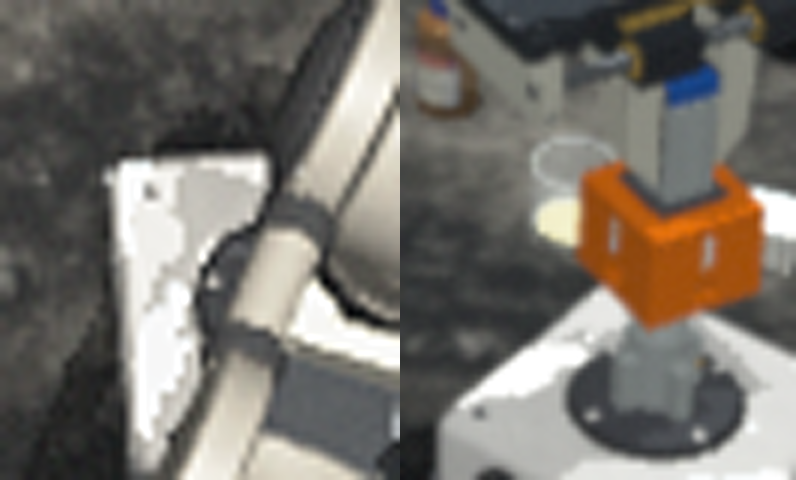

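```bash
python3 - <<'E'
from h import *
f=lambda x,y:((x-400+.5)/6-.5+290,(y+.5)/6-.5+170)
for z,L in((119,((580,247),(764,294),(652,328))),(165,((583,168),(762,212),(652,240)))):
    Q=np.array([back("scene",*f(*p),z)[:2] for p in L]);print(Q.round(1),"ctr",Q[:2].mean(0).round(1),"diag",np.linalg.norm(Q[0]-Q[1]))
    for a,b in((0,2),(2,1)):
        e=Q[b]-Q[a];print(np.linalg.norm(e).round(1),(np.degrees(np.arctan2(e[1],e[0]))%90).round(1))
Q=np.array([back("scene",*f(*p),54)[:2] for p in((592,414),(699,434))]);d=Q[1]-Q[0];print(Q,Q.mean(0)+np.array([-d[1],d[0]])/2, np.degrees(np.arctan2(d[1],d[0]))+45)
# predicted px of corners for capsule at given centres
for c in((539,-176),(539,-178.5)):
    for k in(71.6+45+90*0,71.6+135,71.6+225,71.6-45):
        a=np.radians(k);p=proj("scene",(c[0]+39.6*np.cos(a),c[1]+39.6*np.sin(a),119));print(c,((p-[290,170]+.5)*6-.5+[400,0]).round(0))
E
```

```text
[[ 530.1 -137.2]
 [ 557.8 -215. ]
 [ 507.7 -194.9]] ctr [ 544.  -176.1] diag 82.62160065216322
62.0 68.8
54.0 68.2
[[ 525.4 -140.5]
 [ 551.7 -214.3]
 [ 505.9 -193.3]] ctr [ 538.6 -177.4] diag 78.43103594491436
56.3 69.7
50.4 65.3
[[ 508.93075268 -164.91936445]
 [ 530.18220619 -207.04950151]] [ 540.62154797 -175.35870623] -18.23252528863827
(539, -176) [573. 259.]
(539, -176) [644. 331.]
(539, -176) [756. 292.]
(539, -176) [683. 222.]
(539, -178.5) [577. 262.]
(539, -178.5) [648. 334.]
(539, -178.5) [760. 294.]
(539, -178.5) [687. 224.]
```

```bash
python3 -m creep '0 0.0015 -0.005 0 0 0 0;0 0 -0.008 0 0 0 0;0 0 -0.006 0 0 0 0;0 0 -0.003 0 0 0 0;0 0 -0.002 0 0 0 0;0 0 0 0 0 0 0'; python3 -m creep '0 0 -0.002 0 0 0 0;0 0 -0.001 0 0 0 0;0 0 0 0 0 0 0'; python3 -m creep '0 0 -0.0015 0 0 0 0;0 0 -0.001 0 0 0 0;0 0 0 0 0 0 0'; python3 st.py
```

```text
time: 13.43
tool_pos: [539.3, -174.4, 219.1]
tcp_rot: [-3.141, 0.002, 1.249]
contact_force: [0.7, -0.1, -2.7]
grip_width: 23.9
finger_force: 30.0
time: 13.68
tool_pos: [539.4, -174.7, 216.7]
tcp_rot: [3.141, 0.002, 1.249]
contact_force: [-0.3, -0.1, -3.0]
grip_width: 23.6
finger_force: 30.0
time: 13.93
tool_pos: [539.4, -174.7, 214.1]
tcp_rot: [3.141, 0.002, 1.249]
contact_force: [0.3, 0.4, -2.2]
grip_width: 23.9
finger_force: 30.0
t 13.93 tcp [ 539.4 -174.7  214.1] q [-0.45  0.49  1.52 -0.    1.13 -0.12] F [ 0.3  0.4 -2.2] w 23.9 29.999556317925453
grasp [ 539.3 -174.8  167.1] z [-0.001 -0.002 -1.   ] y [ 0.949 -0.316  0.   ] rpy [1.80e+02 1.00e-01 7.16e+01]
```

```bash
python3 -m creep '0 0 -0.0015 0 0 0 0;0 0 -0.001 0 0 0 0;0 0 0 0 0 0 0'; python3 -m creep '0 0 -0.0015 0 0 0 0;0 0 -0.001 0 0 0 0;0 0 0 0 0 0 0';  python3 -m creep '0 0 -0.0015 0 0 0 0;0 0 -0.001 0 0 0 0;0 0 0 0 0 0 0'; python3 st.py
```

```text
time: 14.18
tool_pos: [539.4, -174.6, 211.5]
tcp_rot: [-3.142, 0.002, 1.249]
contact_force: [-0.4, -0.1, -2.9]
grip_width: 24.0
finger_force: 30.0
time: 14.43
tool_pos: [539.4, -174.6, 209.0]
tcp_rot: [-3.142, 0.002, 1.249]
contact_force: [0.2, 0.5, -2.7]
grip_width: 23.9
finger_force: 30.0
time: 14.68
tool_pos: [539.4, -174.6, 206.5]
tcp_rot: [-3.142, 0.002, 1.249]
contact_force: [0.2, 0.3, -2.0]
grip_width: 23.6
finger_force: 30.0
t 14.68 tcp [ 539.4 -174.6  206.5] q [-0.45  0.5   1.53 -0.    1.11 -0.12] F [ 0.2  0.3 -2. ] w 23.6 29.99951407313347
grasp [ 539.3 -174.7  159.5] z [-0.001 -0.002 -1.   ] y [ 0.949 -0.316 -0.   ] rpy [-1.80e+02  1.00e-01  7.16e+01]
```

Core is in the bore with no lateral force. Now the teeth (expected at TCP z of about 203.7).

```bash
python3 -m creep '0 0 -0.0015 0 0 0 0;0 0 -0.001 0 0 0 0;0 0 0 0 0 0 0'; python3 -m creep '0 0 -0.001 0 0 0 0;0 0 -0.001 0 0 0 0;0 0 0 0 0 0 0';  python3 -m creep '0 0 -0.001 0 0 0 0;0 0 0 0 0 0 0'; python3 st.py
```

```text
time: 14.93
tool_pos: [539.4, -174.6, 204.0]
tcp_rot: [-3.142, 0.002, 1.249]
contact_force: [-0.2, -0.4, -3.3]
grip_width: 23.6
finger_force: 30.0
time: 15.18
tool_pos: [539.4, -174.6, 202.1]
tcp_rot: [3.142, 0.002, 1.249]
contact_force: [0.1, -0.5, -2.5]
grip_width: 24.0
finger_force: 30.0
time: 15.35
tool_pos: [539.4, -174.6, 201.1]
tcp_rot: [3.141, 0.002, 1.249]
contact_force: [-0.2, 0.5, -3.5]
grip_width: 24.1
finger_force: 30.0
t 15.35 tcp [ 539.4 -174.6  201.1] q [-0.45  0.5   1.54 -0.    1.1  -0.12] F [-0.2  0.5 -3.5] w 24.1 29.999567046761513
grasp [ 539.4 -174.7  154.1] z [-0.001 -0.002 -1.   ] y [ 0.949 -0.316  0.   ] rpy [1.80e+02 1.00e-01 7.16e+01]
```

```bash
python3 -m creep '0 0 -0.0015 0 0 0 0;0 0 -0.0015 0 0 0 0;0 0 0 0 0 0 0'; python3 -m creep '0 0 -0.0015 0 0 0 0;0 0 -0.0015 0 0 0 0;0 0 0 0 0 0 0';  python3 -m creep '0 0 -0.0015 0 0 0 0;0 0 -0.0015 0 0 0 0;0 0 0 0 0 0 0'; python3 st.py
```

```text
time: 15.6
tool_pos: [539.3, -174.6, 197.9]
tcp_rot: [-3.141, 0.002, 1.249]
contact_force: [0.3, -0.2, -2.5]
grip_width: 23.7
finger_force: 30.0
time: 15.85
tool_pos: [539.3, -174.6, 194.9]
tcp_rot: [-3.141, 0.002, 1.249]
contact_force: [-0.4, -0.3, -3.2]
grip_width: 23.7
finger_force: 30.0
time: 16.1
tool_pos: [539.4, -174.6, 192.0]
tcp_rot: [3.142, 0.002, 1.249]
contact_force: [0.2, 0.1, -1.7]
grip_width: 23.9
finger_force: 30.0
t 16.1 tcp [ 539.4 -174.6  192. ] q [-0.45  0.51  1.55 -0.    1.08 -0.12] F [ 0.2  0.1 -1.7] w 23.9 29.999526366591454
grasp [ 539.3 -174.7  145. ] z [-0.001 -0.002 -1.   ] y [ 0.949 -0.316  0.   ] rpy [1.80e+02 1.00e-01 7.16e+01]
```

```bash
python3 -m creep '0 0 -0.0015 0 0 0 0;0 0 -0.0015 0 0 0 0;0 0 0 0 0 0 0'; python3 -m creep '0 0 -0.0015 0 0 0 0;0 0 -0.0015 0 0 0 0;0 0 0 0 0 0 0'; python3 st.py
```

```text
time: 16.35
tool_pos: [539.6, -174.7, 189.1]
tcp_rot: [3.141, 0.002, 1.249]
contact_force: [0.5, -0.1, -3.0]
grip_width: 23.8
finger_force: 30.0
time: 16.6
tool_pos: [539.6, -174.7, 186.0]
tcp_rot: [3.141, 0.002, 1.249]
contact_force: [1.0, -0.6, -3.4]
grip_width: 23.6
finger_force: 30.0
t 16.6 tcp [ 539.6 -174.7  186. ] q [-0.45  0.52  1.55 -0.    1.07 -0.12] F [ 1.  -0.6 -3.4] w 23.6 30.00009946525097
grasp [ 539.6 -174.8  139. ] z [-0.    -0.002 -1.   ] y [ 0.949 -0.316  0.001] rpy [1.80e+02 1.00e-01 7.16e+01]
```

```bash
python3 -m creep '0 0 -0.0015 0 0 0 0;0 0 -0.0015 0 0 0 0;0 0 0 0 0 0 0'; python3 -m creep '0 0 -0.0015 0 0 0 0;0 0 -0.0015 0 0 0 0;0 0 0 0 0 0 0'; python3 -m creep '0 0 -0.001 0 0 0 0;0 0 -0.0005 0 0 0 0;0 0 0 0 0 0 0'; python3 st.py
```

```text
time: 16.85
tool_pos: [539.6, -174.7, 183.0]
tcp_rot: [3.141, 0.002, 1.249]
contact_force: [1.9, -0.5, -3.0]
grip_width: 23.8
finger_force: 30.0
time: 17.1
tool_pos: [539.1, -174.5, 179.7]
tcp_rot: [-3.141, 0.002, 1.249]
contact_force: [-0.3, 0.1, -2.4]
grip_width: 23.9
finger_force: 30.0
time: 17.35
tool_pos: [539.3, -174.6, 178.5]
tcp_rot: [-3.141, 0.002, 1.249]
contact_force: [0.3, -0.1, -2.0]
grip_width: 24.0
finger_force: 30.0
t 17.35 tcp [ 539.3 -174.6  178.5] q [-0.45  0.53  1.56 -0.    1.05 -0.12] F [ 0.3 -0.1 -2. ] w 24.0 29.999625384807587
grasp [ 539.2 -174.7  131.5] z [-0.001 -0.002 -1.   ] y [ 0.949 -0.316 -0.   ] rpy [-1.80e+02  1.00e-01  7.16e+01]
```

```bash
python3 -m creep '0 0 -0.001 0 0 0 0;0 0 0 0 0 0 0';python3 -m creep '0 0 -0.001 0 0 0 0;0 0 0 0 0 0 0'; python3 st.py
```

```text
time: 17.52
tool_pos: [539.5, -174.7, 177.8]
tcp_rot: [3.141, 0.002, 1.249]
contact_force: [0.0, -0.1, -3.5]
grip_width: 23.7
finger_force: 30.0
time: 17.68
tool_pos: [539.5, -174.6, 177.7]
tcp_rot: [3.141, 0.002, 1.249]
contact_force: [-2.5, 0.6, 3.8]
grip_width: 23.9
finger_force: 30.0
t 17.68 tcp [ 539.5 -174.6  177.7] q [-0.45  0.53  1.56 -0.    1.05 -0.12] F [-2.5  0.6  3.8] w 23.9 30.000263080000877
grasp [ 539.5 -174.7  130.7] z [ 0.    -0.003 -1.   ] y [ 0.949 -0.316  0.001] rpy [1.799e+02 1.000e-01 7.160e+01]
```

It stops exactly at seat height. A little more push, release, then retreat straight up and look.

```bash
python3 -m creep '0 0 -0.001 0 0 0 0;0 0 0 0 0 0 0;0 0 0.0015 0 0 0 0;0 0 0 0 0 0 70;0 0 0 0 0 0 70;0 0 0 0 0 0 70;0 0 0 0 0 0 70;0 0 0 0 0 0 70'; python3 -m creep '0 0 0 0 0 0 70;0 0 0 0 0 0 70;0 0 0.004 0 0 0 70;0 0 0.01 0 0 0 70;0 0 0.02 0 0 0 70;0 0 0.025 0 0 0 70;0 0 0.025 0 0 0 70;0 0 0.025 0 0 0 70';python3 -m creep '-0.01 0.02 0.01 0 0 0 70;-0.015 0.03 0.01 0 0 0 70;-0.015 0.03 0.01 0 0 0 70;-0.015 0.03 0 0 0 0 70;-0.015 0.03 0 0 0 0 70;-0.01 0.02 0 0 0 0 70;0 0 0 0 0 0 70'
python3 st.py; python3 - <<'E'
from h import *
t=shot("top");s=shot("scene")
f=lambda x,y:((x-400+.5)/6-.5+290,(y+.5)/6-.5+170)
cv2.imwrite("pics/f1.png",np.hstack([crop(t,314,175,50,60,8),crop(s,300,195,50,60,8)]))
cv2.imwrite("pics/f2.png",np.vstack([t[120:300,60:460,::-1],s[130:350,80:480,::-1]]))
E
```

```text
time: 18.35
tool_pos: [539.5, -174.7, 177.1]
tcp_rot: [3.141, 0.002, 1.249]
contact_force: [0.3, -0.1, 0.4]
grip_width: 52.7
finger_force: 0.0
time: 19.02
tool_pos: [539.4, -174.6, 288.4]
tcp_rot: [3.14, 0.002, 1.249]
contact_force: [-0.1, -0.1, 0.2]
grip_width: 64.1
finger_force: 0.0
time: 19.6
tool_pos: [457.5, -11.5, 317.7]
tcp_rot: [3.141, 0.001, 1.252]
contact_force: [0.7, -0.1, 0.6]
grip_width: 64.2
finger_force: 0.0
t 19.6 tcp [457.5 -11.5 317.7] q [-0.19  0.2   1.65 -0.    1.29  0.13] F [ 0.7 -0.1  0.6] w 64.2 0.0
grasp [457.6 -11.6 270.7] z [ 0.    -0.001 -1.   ] y [ 0.95  -0.313  0.001] rpy [1.80e+02 1.00e-01 7.18e+01]
```

View pics/f1.png

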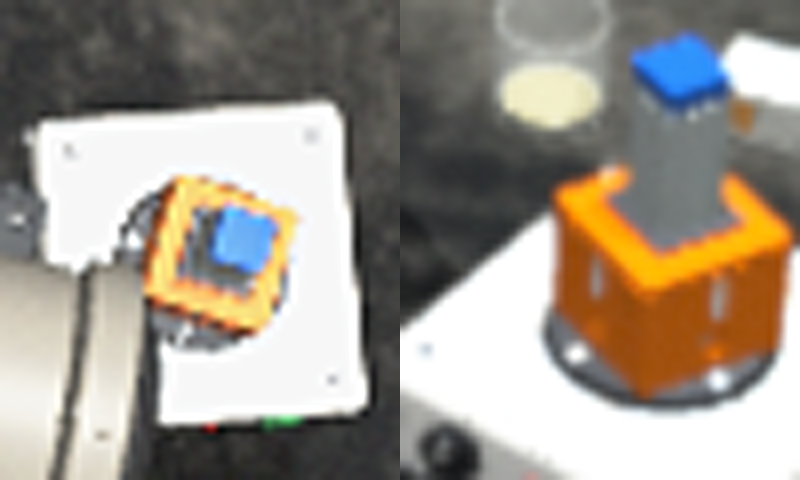

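View pics/f2.png

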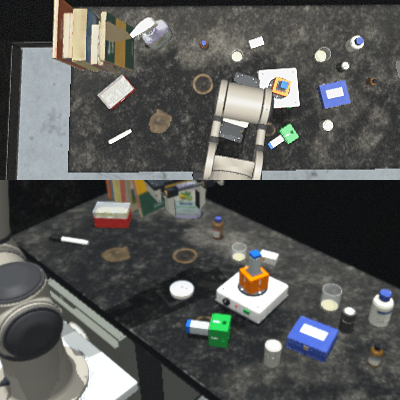

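The foot sits flat on the plate with its face lines over the rim marks, and the bystanders are where they were. One check that it is vertical and at the right height.

```bash
python3 - <<'E'
from h import *
for n,u,v,x0 in(("top",314,175,0),("scene",300,195,400)):
    g=lambda p:((proj(n,p)-[u,v]+.5)*8-.5+[x0,0]).round(0)
    print(n,"cap",g((539.3,-176,160)),"shoulder ctr",g((539.3,-176,100)),"corners",[g((539.3+39.6*np.cos(a),-176+39.6*np.sin(a),100)).tolist() for a in np.radians(26.6+90*np.arange(4))])
E
```

```text
top cap [244. 239.] shoulder ctr [221. 253.] corners [[178.0, 172.0], [141.0, 295.0], [264.0, 334.0], [301.0, 212.0]]
scene cap [679.  63.] shoulder ctr [669. 214.] corners [[694.0, 142.0], [549.0, 192.0], [642.0, 289.0], [791.0, 235.0]]
```

```bash
python3 -c "
from plant import order
print(order.close_job())"
```

```text
the job is handed in; nothing more can be done
None
```

I stood the capsule upright, let go, re-gripped it from above, lined it up with the drive, slid it down to the seat height and released it; the job is handed in at about 20 s. The final pictures show it upright on the drive plate and the other things unmoved, but I did not see the brass button come out in a window or feel its force on the way down.

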